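Hold the board gauge on a carton's check spot

ROBOT

A 7-joint arm with a two-finger parallel gripper is mounted at the origin on the work surface. World frame = base frame: x ahead of the robot, y to its left, z up, the work surface at z = 0. Lengths are in m, angles in rad, forces in N, time in s.
With the tool pointing down it reaches from about 0.425 to 0.925 m from the base axis. Payload 6.8 kg.
Tool frame: the origin (TCP) lies at the very end of the fingers, on their centre line; the grasp point (between the pads) lies 19 mm behind it; z points along the fingers, y is the direction in which the jaws open and shut (so a half turn about z gives the same grasp; the last joint's range is limited). The gripper opens to 85 mm and grips with 20 to 120 N. Pads are 22 mm wide; open, the fingers measure 114 mm over their backs; the gripper's body (76 mm by 85 mm) begins 54 mm behind the grasp point. The pads swing forward as they close: fully open they stand 13 mm farther back than shut.
Start: joints at [1.198, 0.477, 0.022, 1.555, -0.011, 1.109, -0.083], TCP at [0.177, -0.651, 0.199] pointing down, gripper open.
Joint ranges: [-2.96, 2.96], [-0.34, 2.1], [-1.41, 1.46], [0.24, 2.44], [-1.37, 4.51], [0.17, 1.92], [-2.96, 2.96]. Speed limits (rad/s): [2.39, 2.39, 3.14, 3.14, 3.14, 3.14, 3.14].

INTERFACE

Orientations are given as a rotation vector (axis times angle).
In Python, from bench import monitor, viewer, job gives the robot as it stands. The module is installed in compiled form; this text tells all that it offers.
- The arm moves only by the tool drive_tool, never from a script. Its argument "commands" is a list of rows, each an object with "linear": the shift along the tool's x, y, z in m, a list of three; "dr": the turn, a rotation vector about the tool's x, y, z in degrees, a list of three; "jaw": the closure, from 0 (fully open) to 1 (shut). A call has 1 to 8 rows; each row shifts and turns the pose as measured when the row begins, along the tool's axes as they then stand; what a row does not reach is not made up. A row lasts 1/8 s, in which the tool goes at most 62.5 mm and 10.7 degrees, less where a joint would pass 70% of its speed; a pose out of reach is approached as far as the arm can. A call is refused whole if a number of a shift passes 0.0625 or a number of a turn 10.7, either way. A call with a gripper value outside its range is refused whole. The fingers move at their own pace and stop on an object; "force" is the grip in N (left out, the last holds). Time passes only in rows, so rows that do not move let the fingers close. It gives the time, the measured TCP pose, the force and the opening at its end, in the units of the state.
- monitor.get_obs(): the state, without advancing time (a new reading comes with each control period).
- viewer.grab_frame(name): name is "side" or "top"; returns the picture (384x512x3 uint8, red, green, blue); there is no depth.
- viewer.calibration(name): a dict with "K" (3x3 intrinsics, pixels), "R" (3x3) and "t" (3): a world point X has camera coordinates R X + t. Camera axes: x right, y down, z forward; pixel columns grow to the right and rows downward; lengths in m; the calibration is good to about 2 mm. A picture is of the moment at which its call begins. calibration takes no time and is no camera call.
- job.hand_in(): hands the job in, once; it reports no verdict.
The state is a dict: "clock": time; "joints": joint angles; "qvel": joint speeds; "tau": joint torques, N m; "tcp_pos": TCP position; "orientation": TCP orientation; "contact_force": force on the tool from outside, world axes, zero at the start; "moment": the same for the moment, N m; "grip_width": finger opening in m.
Only numpy, scipy, OpenCV 4.12 (cv2) and the standard library are available. Lean on these libraries where they do the work, as an engineer would, in place of code of your own. Each camera call takes 0.05 s, during which the arm holds its last target.

TASK

Goods-in check: lift the hand gauge out of its stand and press its sprung foot gently on the round spot on the tilted carton, foot wholly on the spot, gauge square to the carton's face, plunger pushed in about half of its travel. Finish while still holding the gauge there with the gripper; do not press hard, shift the carton or disturb the other things on the bench.

Things in the scene. Friction and masses are not known exactly. Their poses are not given: they have to be found in the camera images.
- gauge_grip (a point): Centre of the handle of the loose hand gauge (220 g). Own z runs from foot to handle. Grey handle 40 mm (own x) by 30 mm (own y) by 80 mm tall, black display on its -x face; below, on the same axis, a round nose (22 mm diameter, 40 mm long) and the sprung foot, its face 100 mm below this point when free. Starts upright in its stand, nose through the hole
- gauge_foot (a point): Centre of the flat contact face (14 mm diameter, at its very end) of the gauge's sprung foot; its axes are parallel to those of gauge_grip
- plunger (a joint): How far the gauge's sprung foot is pushed into the nose: 0 free, 0.012 m fully in; spring 0.6 N per mm (half way, 6 mm, is 3.6 N). It slides along the gauge's z
- gauge: The whole hand gauge; origin on its axis at the middle of the handle's underside (40 mm below gauge_grip), same axes
- stand: Fixed stand: square grey plate 85 mm wide on four thin legs over a base 90 mm wide; plate top 80 mm above the bench, with a 27 mm hole in its centre, through which the gauge's nose and foot hang 60 mm deep; lift the gauge straight up by 65 mm or more to clear it. Origin at the bench under the hole
- round_spot (a point): Centre of the round white paper spot (30 mm diameter) on the carton's upper face; z is the face's outward normal, leaning to the robot's side. From the spot the face reaches 63 mm along own +x (uphill), 97 mm along -x, 45 mm along +y, 155 mm along -y. The rectangular white label beside it is not the spot
- rest: Tilting board, far edge raised, with a carton fixed on it: 160 mm (own x) by 200 mm (own y) by 60 mm thick. Origin on the hinge line (own y) at the edge nearest the robot, 32 mm above the bench; z is the normal of the carton's face, 72 mm above the origin. The face slopes 0.15 to 0.42 rad; a stiff friction hinge keeps it so
- tape_roll: Bystander: roll of brown tape lying flat, 80 mm diameter, 48 mm tall; origin at the middle of its underside
- small_carton: Bystander: small carton 90 x 120 x 60 mm; origin at the middle of its underside
- marker_tin: Bystander: steel tin 70 mm diameter, 90 mm tall, with two pens that stand up to 125 mm; origin at the middle of its underside
Not all that is in view belongs to the job. What is shaped like the stand but turquoise or yellow is not meant.

How it is judged:
By the outcome, as a careful person would: the job done as asked, in the order asked, and still so for the second after the job is handed in, while the arm keeps its last pose, push and grip.
It also fails if it takes over 45 s, if anything falls off the work surface, if the arm or the gripper's body presses on something with over 40 N, if the wrist force passes 120 N, or if a joint passes its speed limit or range.

## Working session

There is one attempt and no reset: what is moved stays moved. The work goes in short steps, Python scripts to look and compute and a tool call to move; the robot and the scene stay as the last step left them, time stands still between calls to the robot, and variables do not carry over. Pictures are saved under pics/ and viewed, and the job is handed in when it is done.

Besides the shell and the picture viewer there is one more tool, called by a JSON object that holds its "op" and its "data", one argument or row to a line. drive_tool: Moves the arm, as the interface text tells. Its arguments: {"type":"object","properties":{"commands":{"type":"array"},"force":{"type":"number"}},"required":["commands"]}

```bash
mkdir -p pics; python3 - <<'E'
from bench import monitor, viewer, job
import cv2
print(monitor.get_obs())
for n in("side","top"):
    f=viewer.grab_frame(n); cv2.imwrite(f"pics/{n}0.png",f[...,::-1]); print(n,viewer.calibration(n))
E
```

```text
{'clock': 0.0, 'joints': array([ 1.19787713,  0.47778329,  0.02234902,  1.55644634, -0.01148749,
        1.10930416, -0.08311402]), 'qvel': array([ 0.00029697,  0.00128222,  0.00051946, -0.00159762, -0.00163278,
       -0.00153916,  0.00078099]), 'tau': array([ 1.06214833e-03, -5.96439135e+01,  1.60855427e+00, -2.81199718e+01,
        1.25398379e-02,  9.37726203e-03,  2.67482037e-06]), 'tcp_pos': array([ 0.17647295, -0.65085035,  0.19753939]), 'orientation': array([-3.11233659e+00, -4.14536498e-01,  6.07451544e-04]), 'contact_force': array([-0.73684345,  0.01765003,  0.76129961]), 'moment': array([-0.02177333,  0.01179933,  0.04741168]), 'grip_width': 0.08549320297140464}
side {'K': array([[359.96246078,   0.        , 258.99572527],
       [  0.        , 359.96246078, 194.84606213],
       [  0.        ,   0.        ,   1.        ]]), 'R': array([[-0.86502161, -0.50170051, -0.00584834],
       [-0.23458965,  0.41472334, -0.8791884 ],
       [ 0.44351472, -0.75914501, -0.4764384 ]]), 't': array([0.47044397, 0.26239377, 0.58510995])}
top {'K': array([[363.81286947,   0.        , 252.60959906],
       [  0.        , 363.81286947, 195.53893846],
       [  0.        ,   0.        ,   1.        ]]), 'R': array([[-0.01956291, -0.99959964,  0.0204415 ],
       [-0.99342672,  0.01712758, -0.1131813 ],
       [ 0.11278587, -0.02252129, -0.99336405]]), 't': array([-0.03936226,  0.57644965,  0.99470062])}
```

View pics/side0.png

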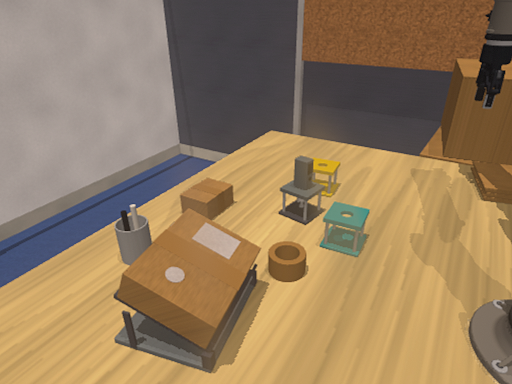

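View pics/top0.png

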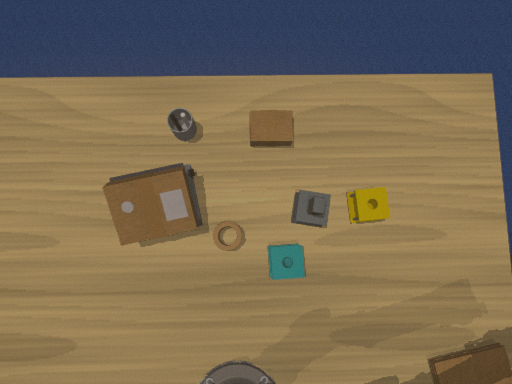

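```bash
python3 - <<'E'
import cv2,numpy as np
s=cv2.imread('pics/side0.png');t=cv2.imread('pics/top0.png')
a=cv2.resize(s[145:230,265:350],None,fx=7,fy=7,interpolation=cv2.INTER_CUBIC)[:590]
cv2.imwrite('pics/c1.png',a)
a=cv2.resize(t[175:240,280:345],None,fx=9,fy=9,interpolation=cv2.INTER_CUBIC)
cv2.imwrite('pics/c2.png',a)
a=cv2.resize(s[200:360,110:280],None,fx=3.6,fy=3.6,interpolation=cv2.INTER_CUBIC)
cv2.imwrite('pics/c3.png',a)
a=cv2.resize(t[155:255,95:215],None,fx=6,fy=6,interpolation=cv2.INTER_CUBIC)
cv2.imwrite('pics/c4.png',a)
E
```

```text
(no output)
```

View pics/c1.png

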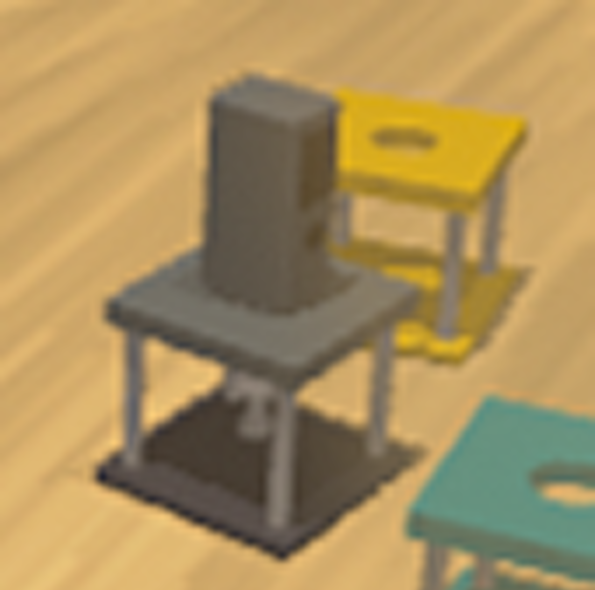

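View pics/c2.png

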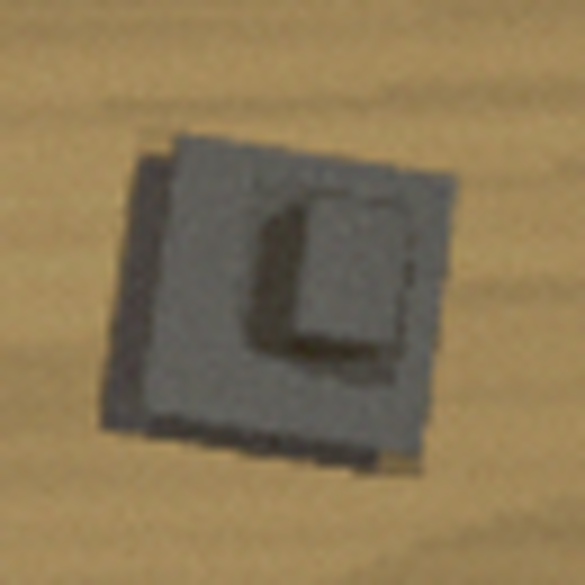

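View pics/c3.png

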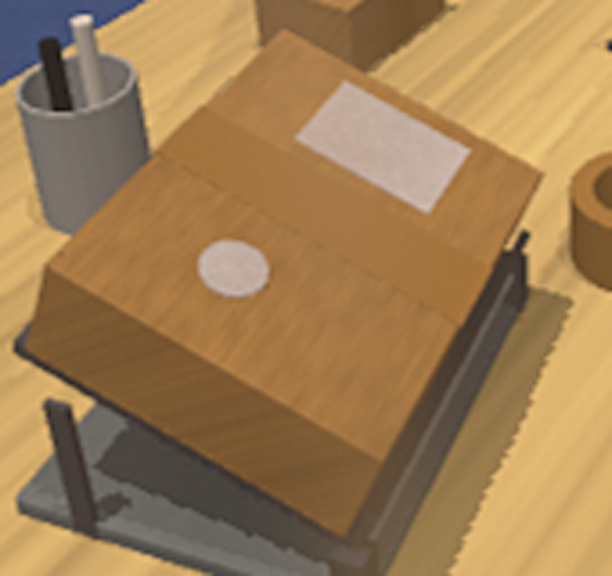

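View pics/c4.png

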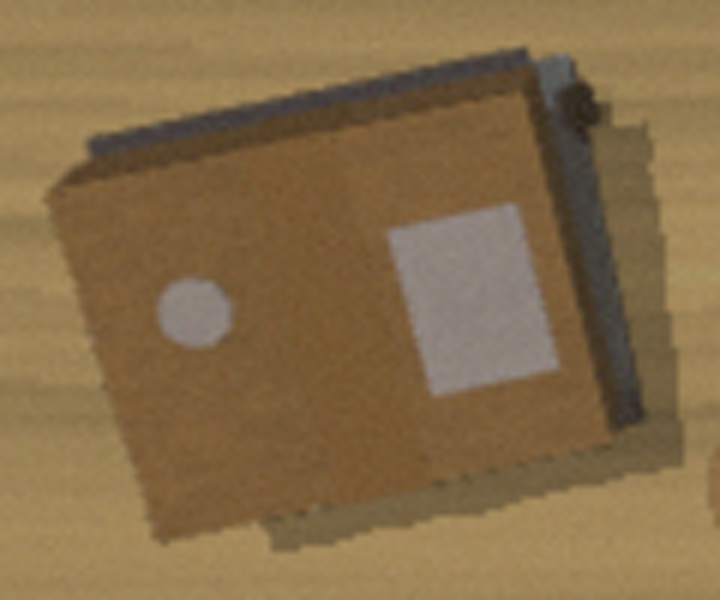

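```bash
cat > h.py <<'E'
import numpy as np
from bench import monitor, viewer, job
from scipy.optimize import least_squares
from scipy.spatial.transform import Rotation as Ro
C={n:viewer.calibration(n) for n in("side","top")}
def proj(n,X):
    c=C[n];p=(c["R"]@np.atleast_2d(X).T).T+c["t"];p=p@c["K"].T;return p[:,:2]/p[:,2:]
def ray(n,uv):
    c=C[n];d=c["R"].T@np.linalg.solve(c["K"],[uv[0],uv[1],1]);return -c["R"].T@c["t"],d/np.linalg.norm(d)
def onz(n,uv,z):
    o,d=ray(n,uv);return o+d*(z-o[2])/d[2]
def tri(us,ut):
    A=0;b=0
    for n,u in(("side",us),("top",ut)):
        o,d=ray(n,u);P=np.eye(3)-np.outer(d,d);A=A+P;b=b+P@o
    X=np.linalg.solve(A,b);return X,np.r_[proj("side",X)[0]-us,proj("top",X)[0]-ut]
def up(p,f,o): return (np.array(p,float)+.5)/f-.5+np.array(o)
E
cat > m1.py <<'E'
from h import *
import cv2
np.set_printoptions(precision=4,suppress=True)
s=cv2.imread('pics/side0.png');t=cv2.imread('pics/top0.png')
def spot(im,box):
    x0,y0,x1,y1=box;c=im[y0:y1,x0:x1];hsv=cv2.cvtColor(c,cv2.COLOR_BGR2HSV)
    m=((hsv[...,1]<70)&(hsv[...,2]>110)).astype(np.uint8)
    n,l,st,ce=cv2.connectedComponentsWithStats(m);i=1+np.argmax(st[1:,4]);print(st[i]);return ce[i]+[x0,y0]
us=spot(s,(158,262,192,290));ut=spot(t,(115,195,140,220));print(us,ut)
X,r=tri(us,ut);print("spot",X,r)
S=up([(50,262),(285,30),(543,175),(383,460),(297,137),(345,82),(470,152),(432,212)],3.6,(110,200))
T=up([(48,190),(525,93),(612,437),(158,543),(388,232),(515,204),(557,368),(433,396)],6,(95,155))
P=[]
for a,b in zip(S,T):
    p,r=tri(a,b);P.append(p);print(p,r)
P=np.array(P);print("edges",[np.linalg.norm(P[i]-P[(i+1)%4]) for i in range(4)])
c=P.mean(0);n=np.linalg.svd(P-c)[2][2];n*=np.sign(n[2]);print("n",n,"tilt",np.arccos(n[2]),"dist",(P-c)@n,(X-c)@n)
# rect fit: near-right.. params: spot xyz,yaw,tilt
loc=np.array([[63,45],[63,-155],[-97,-155],[-97,45],[0,0]])/1000
So=np.vstack([S[:4],us]);To=np.vstack([T[:4],ut])
w=np.array([1,1,1,1,3.])[:,None]
def fr(p):
    return Ro.from_euler('ZY',[p[3],-p[4]]).as_matrix()
def f(p):
    R=fr(p);Q=p[:3]+loc[:,:1]*R[:,0]+loc[:,1:]*R[:,1]
    return np.r_[((proj("side",Q)-So)*w).ravel(),((proj("top",Q)-To)*w).ravel()]
q=least_squares(f,[*X,0.2,0.3]);R=fr(q.x);print("fit",q.x,q.cost);print(q.fun.reshape(-1,2));print(R)
np.savez('spot.npz',p=q.x,R=R,X=X)
print("hinge z of near edge:", (q.x[:3]-.072*R[:,2]-.097*R[:,0]))
# stand, gauge
pc=np.array([onz("top",u,.08) for u in up([(178,135),(455,178),(418,455),(143,415)],9,(280,175))]);print("plate",pc,pc.mean(0),[np.linalg.norm(pc[i]-pc[(i+1)%4]) for i in range(4)])
ps=np.array([onz("side",u,.08) for u in up([(105,305),(290,365),(418,295)],7,(265,145))]);print("plate side",ps,(ps[0]+ps[2])/2)
g=np.array([onz("top",u,.16) for u in up([(308,197),(408,205),(392,345),(297,333)],9,(280,175))]);print("gauge top",g,g.mean(0),[np.linalg.norm(g[i]-g[(i+1)%4]) for i in range(4)])
g=np.array([onz("side",u,.16) for u in up([(250,78),(340,97),(293,122),(212,100)],7,(265,145))]);print("gauge side",g,g.mean(0),[np.linalg.norm(g[i]-g[(i+1)%4]) for i in range(4)])
E
python3 m1.py
```

```text
[  7   5  19  15 232]
[  6   6  13  12 108]
[174.2284 274.125 ] [127.1944 206.6852]
spot [0.5403 0.2663 0.1408] [-0.3628 -0.0476  0.1384  0.1774]
[0.5888 0.3191 0.1632] [-1.2528 -0.1837  0.5188  0.5381]
[0.6266 0.1259 0.1622] [-0.5535 -0.0918  0.2539  0.3507]
[0.4852 0.0982 0.1012] [-1.0106 -0.1036  0.3366  0.6531]
[0.4448 0.2924 0.1037] [-0.4212 -0.044   0.1243  0.198 ]
[0.5715 0.1849 0.1484] [-0.5624 -0.0818  0.2315  0.3218]
[0.5826 0.1326 0.1471] [-0.4716 -0.0682  0.1989  0.2941]
[0.5153 0.1195 0.1185] [-0.6095 -0.0698  0.2203  0.3846]
[0.5039 0.1716 0.1202] [-0.8944 -0.1058  0.3133  0.5223]
edges [np.float64(0.19688323956568884), np.float64(0.1564340838217285), np.float64(0.1984095432719121), np.float64(0.15805705611884677)]
n [-0.3743 -0.078   0.924 ] tilt 0.3923176658717866 dist [-0.0013 -0.0013 -0.0026 -0.0003  0.002   0.0007  0.0005  0.0023] 0.0003175406655628947
fit [0.5403 0.2658 0.1401 0.1967 0.4016] 8.707715008079862
[[-2.4637 -0.096 ]
 [-0.8119 -1.5432]
 [ 0.4625 -0.7362]
 [ 0.0693  0.9446]
 [-0.2631  0.2696]
 [-0.631   0.607 ]
 [ 0.3847 -0.2189]
 [ 1.0022  1.454 ]
 [ 0.
[... 412 characters left out ...]
(0.08494107688507607)]
plate side [[ 0.583  -0.1755  0.08  ]
 [ 0.5045 -0.1665  0.08  ]
 [ 0.4847 -0.2404  0.08  ]] [ 0.5339 -0.2079  0.08  ]
gauge top [[ 0.5563 -0.1989  0.16  ]
 [ 0.5536 -0.2265  0.16  ]
 [ 0.5151 -0.2204  0.16  ]
 [ 0.5189 -0.1944  0.16  ]] [ 0.536 -0.21   0.16 ] [np.float64(0.027730821044074917), np.float64(0.03902899339647954), np.float64(0.026313062574031796), np.float64(0.03775206436974361)]
gauge side [[ 0.5504 -0.2242  0.16  ]
 [ 0.5147 -0.2236  0.16  ]
 [ 0.5204 -0.1944  0.16  ]
 [ 0.5537 -0.1985  0.16  ]] [ 0.5348 -0.2102  0.16  ] [np.float64(0.03564049610158189), np.float64(0.029737997685204604), np.float64(0.033574566655040286), np.float64(0.025850939087480967)]
```

```bash
cat >> h.py <<'E'
from scipy.spatial.transform import Slerp
np.set_printoptions(precision=4,suppress=True)
def down(yaw):
    y=np.array([-np.sin(yaw),np.cos(yaw),0]);z=np.array([0,0,-1.]);return np.c_[np.cross(y,z),y,z]
def best(R,R0):
    c=[R,R@np.diag([-1,-1,1])];return max(c,key=lambda M:np.trace(M.T@R0))
def plan(p,R,n,flip=True):
    o=monitor.get_obs();p0=o['tcp_pos'];R0=Ro.from_rotvec(o['orientation']).as_matrix()
    if flip:R=best(R,R0)
    sl=Slerp([0,1],Ro.from_matrix([R0,R]));dr=np.degrees(Ro.from_matrix(R0.T@R).as_rotvec())
    print("clock",o['clock'],"pos",p0,"F",o['contact_force'],"w",o['grip_width'],"j",o['joints'])
    print("world d",p-p0,"tool d",R0.T@(p-p0),"dr total",dr)
    if n:
        for k in range(n):
            print((sl(k/n).as_matrix().T@(p-p0)/n).round(4),(dr/n).round(2))
E
python3 -c "
from h import *
plan(np.array([.5355,-.210,.20]),down(np.radians(-8.5)),12)
print(Ro.from_rotvec(monitor.get_obs()['orientation']).as_matrix())"
```

```text
clock 0.1 pos [ 0.1765 -0.6509  0.1976] F [ 0.4861 -0.2802 -0.0506] w 0.08551736676062047 j [ 1.1979  0.4778  0.0223  1.5563 -0.0115  1.1093 -0.0831]
world d [0.359  0.4409 0.0024] tool d [ 0.4619 -0.3316 -0.0019] dr total [-0.0915  0.0275 23.6718]
[ 0.0385 -0.0276 -0.0002] [-0.01  0.    1.97]
[ 0.0375 -0.0289 -0.0002] [-0.01  0.    1.97]
[ 0.0365 -0.0302 -0.0002] [-0.01  0.    1.97]
[ 0.0354 -0.0315 -0.0002] [-0.01  0.    1.97]
[ 0.0343 -0.0327 -0.0002] [-0.01  0.    1.97]
[ 0.0332 -0.0338 -0.0002] [-0.01  0.    1.97]
[ 0.032  -0.0349 -0.0002] [-0.01  0.    1.97]
[ 0.0308 -0.036  -0.0002] [-0.01  0.    1.97]
[ 0.0295 -0.0371 -0.0002] [-0.01  0.    1.97]
[ 0.0282 -0.0381 -0.0002] [-0.01  0.    1.97]
[ 0.0269 -0.039  -0.0002] [-0.01  0.    1.97]
[ 0.0255 -0.0399 -0.0002] [-0.01  0.    1.97]
[[ 0.9651  0.2617 -0.0006]
 [ 0.2617 -0.9651  0.0016]
 [-0.0001 -0.0016 -1.    ]]
```

{"op": "drive_tool", "data": {
  "commands": [
    {"linear":[0.03,-0.02,-0.002],"dr":[0,0,2],"jaw":0},
    {"linear":[0.038,-0.028,-0.002],"dr":[0,0,2],"jaw":0},
    {"linear":[0.038,-0.03,-0.002],"dr":[0,0,2],"jaw":0},
    {"linear":[0.037,-0.031,-0.002],"dr":[0,0,2],"jaw":0},
    {"linear":[0.036,-0.032,-0.002],"dr":[0,0,2],"jaw":0},
    {"linear":[0.035,-0.033,-0.002],"dr":[0,0,2],"jaw":0},
    {"linear":[0.034,-0.034,-0.002],"dr":[0,0,2],"jaw":0},
    {"linear":[0.033,-0.035,-0.002],"dr":[0,0,2],"jaw":0}
  ]
}}

```text
clock: 1.1
tcp_pos: [0.4251, -0.3656, 0.2102]
orientation: [-3.136, 0.051, 0.01]
contact_force: [1.1, -0.5, -0.3]
grip_width: 0.0853
```

```bash
python3 -c "
from h import *
plan(np.array([.5355,-.210,.20]),down(np.radians(-8.5)),6)"
```

```text
clock 1.1 pos [ 0.4251 -0.3656  0.2102] F [ 1.0733 -0.4527 -0.2807] w 0.08530266646264405 j [ 0.6574  0.2858 -0.0706  1.8095  0.0218  1.055  -1.0248]
world d [ 0.1104  0.1556 -0.0102] tool d [ 0.1053 -0.1591  0.0103] dr total [-0.2635  0.3743  6.6286]
[ 0.0176 -0.0265  0.0017] [-0.04  0.06  1.1 ]
[ 0.017  -0.0268  0.0017] [-0.04  0.06  1.1 ]
[ 0.0165 -0.0272  0.0017] [-0.04  0.06  1.1 ]
[ 0.016  -0.0275  0.0017] [-0.04  0.06  1.1 ]
[ 0.0154 -0.0278  0.0017] [-0.04  0.06  1.1 ]
[ 0.0149 -0.0281  0.0017] [-0.04  0.06  1.1 ]
```

{"op": "drive_tool", "data": {
  "commands": [
    {"linear":[0.0176,-0.0265,0.0015],"dr":[0,0,1.1],"jaw":0},
    {"linear":[0.017,-0.0268,0.0015],"dr":[0,0,1.1],"jaw":0},
    {"linear":[0.0165,-0.0272,0.0015],"dr":[0,0,1.1],"jaw":0},
    {"linear":[0.016,-0.0275,0.0015],"dr":[0,0.2,1.1],"jaw":0},
    {"linear":[0.0154,-0.0278,0.0015],"dr":[-0.2,0.2,1.1],"jaw":0},
    {"linear":[0.0149,-0.026,0.001],"dr":[0,0,1.1],"jaw":0},
    {"linear":[0,0,0],"dr":[0,0,0],"jaw":0}
  ]
}}

```text
clock: 1.98
tcp_pos: [0.5394, -0.2009, 0.1994]
orientation: [-3.13, 0.225, 0.004]
contact_force: [1.0, -0.8, 0.2]
grip_width: 0.0852
```

```bash
python3 -c "
from h import *
import cv2
plan(np.array([.5355,-.210,.20]),down(np.radians(-8.5)),0)
for n in('side','top'):
  f=viewer.grab_frame(n)[...,::-1]; c=f[110:230,240:360] if n=='side' else f[150:270,250:370]
  cv2.imwrite(f'pics/{n}1.png',cv2.resize(c,None,fx=5,fy=5,interpolation=cv2.INTER_CUBIC))
"
```

```text
clock 1.975 pos [ 0.5394 -0.2009  0.1994] F [ 1.0045 -0.7806  0.2188] w 0.08516485237436369 j [ 0.3673  0.3218 -0.146   1.7866  0.0494  1.0403 -1.5108]
world d [-0.0039 -0.0091  0.0006] tool d [-0.0026  0.0096 -0.0007] dr total [-0.2119  0.1804  0.2699]
```

View pics/side1.png

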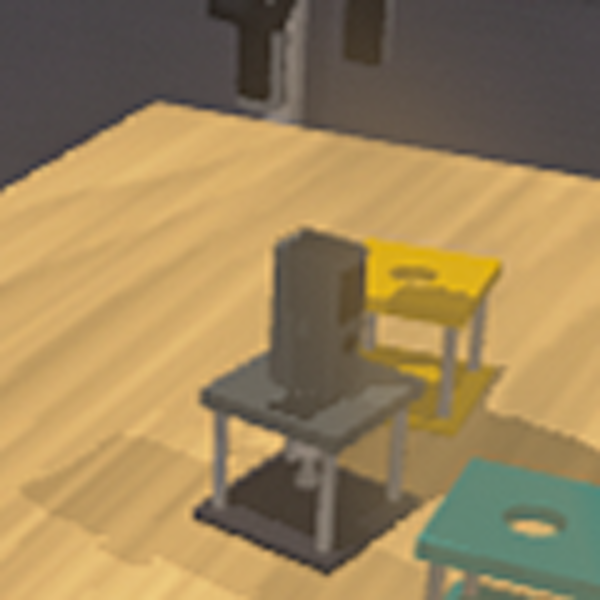

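View pics/top1.png

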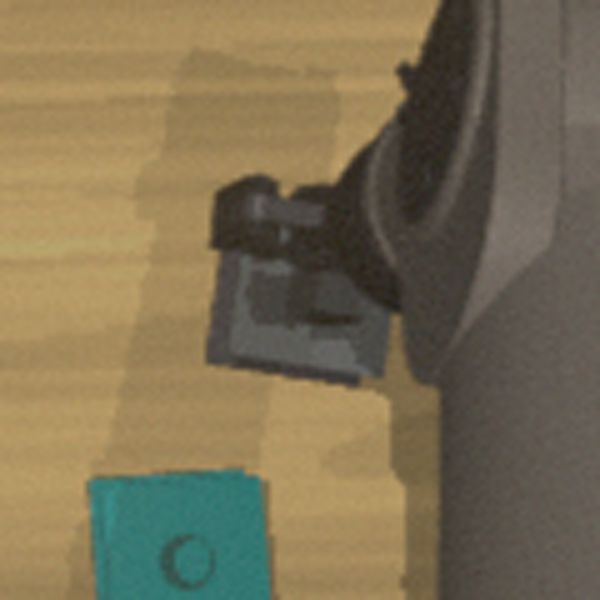

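{"op": "drive_tool", "data": {
  "commands": [
    {"linear":[-0.0026,0.0096,0],"dr":[-0.2,0.2,0.3],"jaw":0},
    {"linear":[0,0,0],"dr":[0,0,0],"jaw":0}
  ]
}}

```text
clock: 2.33
tcp_pos: [0.5318, -0.2166, 0.1992]
orientation: [3.129, -0.246, -0.002]
contact_force: [0.1, 0.3, 0.2]
grip_width: 0.0852
```

```bash
python3 -c "
from h import *
plan(np.array([.5355,-.210,.105]),down(np.radians(-8.5)),0)
print(proj('side',[.5355,-.21,.2]))
"
```

```text
clock 2.325 pos [ 0.5318 -0.2166  0.1992] F [0.1312 0.3236 0.1963] w 0.08523565000087624 j [ 0.3848  0.3171 -0.1349  1.7935  0.0524  1.0351 -1.4981]
world d [ 0.0037  0.0066 -0.0942] tool d [ 0.0027 -0.0074  0.0942] dr total [ 0.171   0.0648 -0.4997]
[[304.2221 143.6336]]
```

```bash
python3 -c "
from h import *
import cv2
o=monitor.get_obs();print(o['clock'],o['tcp_pos'],o['qvel'])
f=viewer.grab_frame('side')[...,::-1].copy()
cv2.imwrite('pics/side2.png',cv2.resize(f[60:180,230:380],None,fx=5,fy=5,interpolation=cv2.INTER_CUBIC))
g=cv2.imread('pics/side0.png')
cv2.imwrite('pics/side0b.png',cv2.resize(g[20:140,400:512],None,fx=5,fy=5,interpolation=cv2.INTER_CUBIC))
print(proj('side',[o['tcp_pos'],[.1765,-.6509,.1976]]),monitor.get_obs()['tcp_pos'])
"
```

```text
2.325 [ 0.5318 -0.2166  0.1992] [ 0.0005 -0.0007 -0.0111 -0.0028 -0.0064 -0.0026  0.0014]
[[306.6603 143.3833]
 [476.7147 119.4659]] [ 0.5321 -0.216   0.1993]
```

View pics/side2.png

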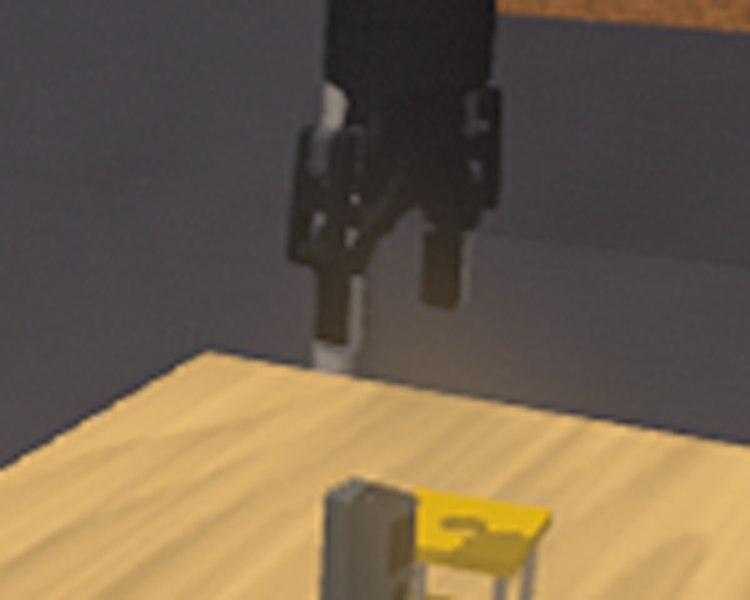

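View pics/side0b.png

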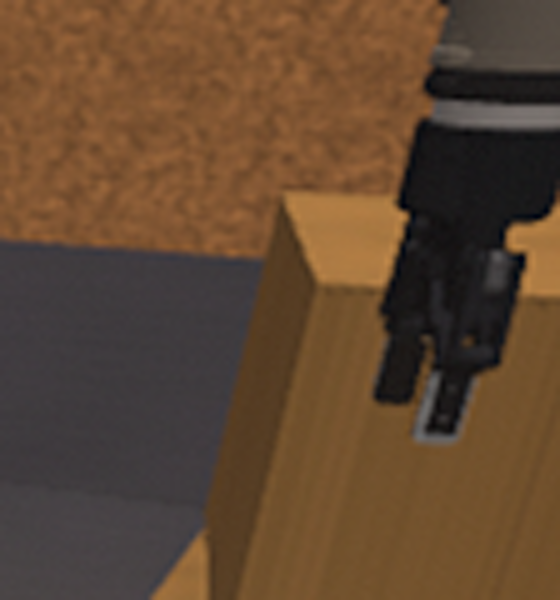

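```bash
python3 -c "
from h import *
o=monitor.get_obs();R=Ro.from_rotvec(o['orientation']).as_matrix();p=o['tcp_pos']
for s in(1,-1):
  for a in (.043,.057):
    for b in (-.011,.011):
      print(s,a,b,*proj('side',[p+R@[b,s*a,-.013-k] for k in (0,.02,.04)]))
print(R)
"
```

```text
1 0.043 -0.011 [319.6668 134.7117] [320.2473 127.0249] [320.8402 119.1727]
1 0.043 0.011 [312.1715 132.9665] [312.6654 125.365 ] [313.1698 117.602 ]
1 0.057 -0.011 [322.5031 133.2719] [323.1073 125.6506] [323.7244 117.867 ]
1 0.057 0.011 [315.0471 131.5636] [315.5658 124.0261] [316.0954 116.3303]
-1 0.043 -0.011 [300.8492 144.2644] [301.2558 136.1511] [301.6718 127.8509]
-1 0.043 0.011 [293.1129 142.2649] [293.4268 134.2459] [293.7478 126.0448]
-1 0.057 -0.011 [297.5378 145.9455] [297.9109 137.7585] [298.2927 129.3807]
-1 0.057 0.011 [289.7627 143.8994] [290.0421 135.8083] [290.328  127.5314]
[[ 0.9878 -0.1559 -0.0013]
 [-0.1559 -0.9878 -0.0024]
 [-0.0009  0.0026 -1.    ]]
```

{"op": "drive_tool", "data": {
  "commands": [
    {"linear":[0.0024,-0.0065,0.02],"dr":[0.1,0,-0.4],"jaw":0},
    {"linear":[0,0,0.02],"dr":[0,0,0],"jaw":0},
    {"linear":[0,0,0.015],"dr":[0,0,0],"jaw":0},
    {"linear":[0,0,0],"dr":[0,0,0],"jaw":0},
    {"linear":[0,0,0],"dr":[0,0,0],"jaw":0}
  ]
}}

```text
clock: 3.0
tcp_pos: [0.5356, -0.2124, 0.1441]
orientation: [3.131, -0.24, 0.003]
contact_force: [0.4, 0.3, -0.5]
grip_width: 0.0856
```

```bash
python3 -c "
from h import *
import cv2
plan(np.array([.5355,-.210,.105]),down(np.radians(-8.5)),0)
f=viewer.grab_frame('side')[...,::-1].copy()
cv2.imwrite('pics/side3.png',cv2.resize(f[100:220,230:380],None,fx=5,fy=5,interpolation=cv2.INTER_CUBIC))
"
```

```text
clock 3.0 pos [ 0.5356 -0.2124  0.1441] F [ 0.4462  0.2864 -0.5439] w 0.08555493319449536 j [ 0.3771  0.3776 -0.1369  1.8453  0.0648  0.921  -1.5134]
world d [-0.0001  0.0024 -0.0391] tool d [-0.0005 -0.0024  0.0391] dr total [ 0.0819 -0.0989 -0.2762]
```

View pics/side3.png

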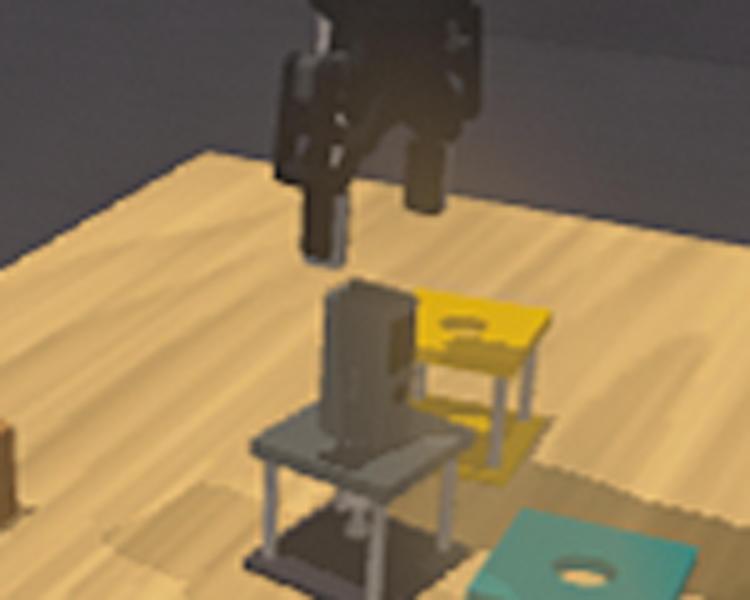

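{"op": "drive_tool", "data": {
  "commands": [
    {"linear":[-0.0005,-0.0024,0.015],"dr":[0,0,-0.3],"jaw":0},
    {"linear":[0,0,0.015],"dr":[0,0,0],"jaw":0},
    {"linear":[0,0,0.009],"dr":[0,0,0],"jaw":0},
    {"linear":[0,0,0],"dr":[0,0,0],"jaw":0},
    {"linear":[0,0,0],"dr":[0,0,0],"jaw":0}
  ]
}}

```text
clock: 3.68
tcp_pos: [0.5357, -0.2097, 0.1027]
orientation: [3.131, -0.231, 0.003]
contact_force: [-0.2, -0.1, 0.6]
grip_width: 0.0854
```

```bash
python3 -c "
from h import *
import cv2
plan(np.array([.5355,-.210,.105]),down(np.radians(-8.5)),0)
f=viewer.grab_frame('side')[...,::-1].copy()
cv2.imwrite('pics/side4.png',cv2.resize(f[100:220,230:380],None,fx=5,fy=5,interpolation=cv2.INTER_CUBIC))
"
```

```text
clock 3.675 pos [ 0.5357 -0.2097  0.1027] F [-0.1958 -0.1037  0.5536] w 0.08544146480494498 j [ 0.3709  0.4271 -0.136   1.8809  0.0774  0.8362 -1.5229]
world d [-0.0002 -0.0003  0.0023] tool d [-0.0002  0.0003 -0.0023] dr total [ 0.0818 -0.1249  0.0609]
```

View pics/side4.png

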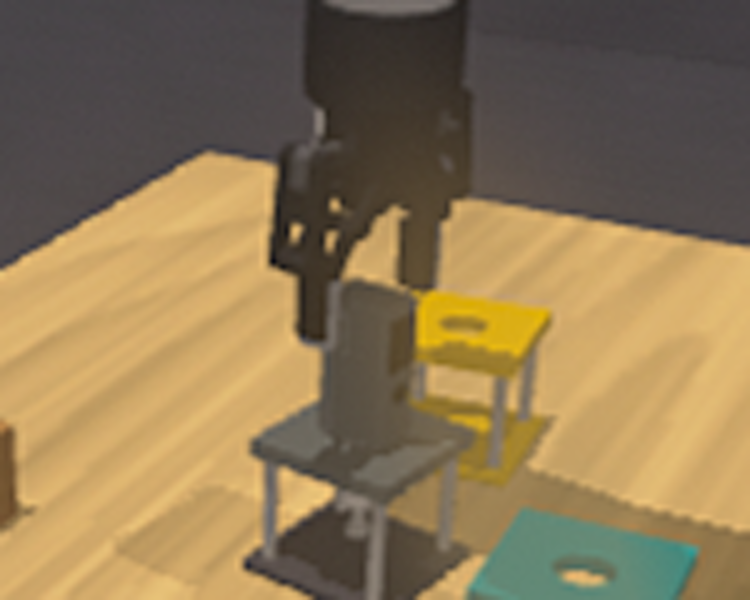

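```bash
python3 -c "
from h import *
o=monitor.get_obs();R=Ro.from_rotvec(o['orientation']).as_matrix();p=o['tcp_pos']
for s in(-1,1):
  for z in (0,-.013,-.03,-.04,-.05):
    print(s,z,proj('side',[p+R@[b,s*.05,z] for b in(-.011,.011)]).ravel())
g=np.array([.5355,-.21,0])
print(proj('side',[g+[0,0,z] for z in(.02,.08,.16)]))
"
```

```text
-1 0 [294.9245 187.3816 287.5999 184.8997]
-1 -0.013 [295.1505 182.6944 287.7721 180.2583]
-1 -0.03 [295.4508 176.4648 288.0009 174.0909]
-1 -0.04 [295.63   172.746  288.1375 170.4101]
-1 -0.05 [295.8113 168.9863 288.2755 166.6892]
1 0 [315.7049 173.7921 308.638  171.6535]
1 -0.013 [316.0501 169.3526 308.9334 167.2557]
1 -0.03 [316.5083 163.459  309.3254 161.4186]
1 -0.04 [316.7815 159.9446 309.5591 157.9385]
1 -0.05 [317.0575 156.3944 309.7952 154.4233]
[[300.6235 206.7258]
 [301.7504 186.9689]
 [303.3635 158.6866]]
```

```bash
python3 -c "
from h import *
import cv2
o=monitor.get_obs();R=Ro.from_rotvec(o['orientation']).as_matrix();p=o['tcp_pos']
f=viewer.grab_frame('top')[...,::-1].copy()
cv2.imwrite('pics/top4.png',cv2.resize(f[150:270,250:400],None,fx=5,fy=5,interpolation=cv2.INTER_CUBIC))
for s in(-1,1):
  for z in (-.013,-.04):
    print(s,z,proj('top',[p+R@[b,s*a,z] for a in(.043,.057) for b in(-.011,.011)]).ravel())
q=np.array([.5394,-.2009,.1994])
print(proj('top',[q+R@[b,-.05,-.02] for b in(-.011,.011)]).ravel())
"
```

```text
-1 -0.013 [298.1514 208.2245 299.1106 199.8529 292.8    207.5302 293.7733 199.1598]
-1 -0.04 [299.6847 207.4049 300.6678 198.7911 294.1769 206.6902 295.1749 198.0778]
1 -0.013 [331.009  212.4878 331.8818 204.1082 336.3555 213.1815 337.2143 204.8006]
1 -0.04 [333.5031 211.7932 334.3947 203.171  339.0059 212.5073 339.8825 203.8837]
[297.7777 202.7947 298.8549 193.4187]
```

View pics/top4.png

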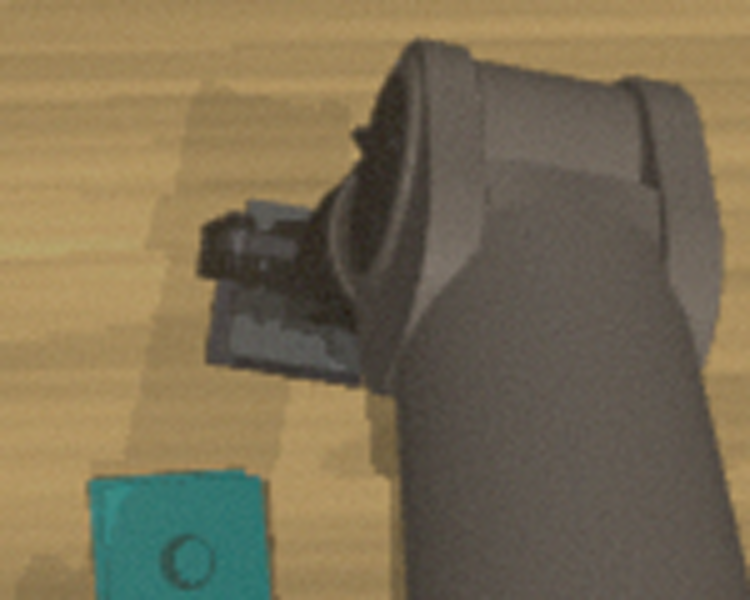

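```bash
python3 -c "
from h import *
import cv2
f=viewer.grab_frame('side')[...,::-1].copy()
c=f[125:195,280:330]
c=cv2.convertScaleAbs(c,alpha=1.6,beta=10)
cv2.imwrite('pics/side5.png',cv2.resize(c,None,fx=8,fy=8,interpolation=cv2.INTER_NEAREST))
"
```

```text
(no output)
```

View pics/side5.png

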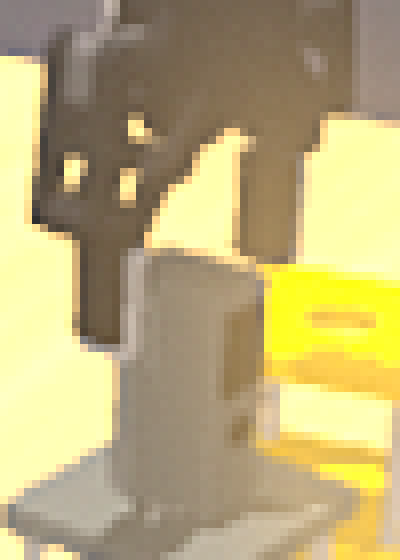

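{"op": "drive_tool", "data": {
  "commands": [
    {"linear":[-0.002,0,0.01],"dr":[0,0,0],"jaw":0},
    {"linear":[0,0,0.01],"dr":[0,0,0],"jaw":0},
    {"linear":[0,0,0],"dr":[0,0,0],"jaw":0},
    {"linear":[0,0,0],"dr":[0,0,0],"jaw":0}
  ]
}}

```text
clock: 4.32
tcp_pos: [0.5339, -0.2095, 0.0818]
orientation: [3.131, -0.231, 0.005]
contact_force: [0.2, 0.1, 0.3]
grip_width: 0.0857
```

```bash
python3 -c "
from h import *
import cv2
plan(np.array([.5355,-.210,.105]),down(np.radians(-8.5)),0)
f=viewer.grab_frame('side')[...,::-1].copy()
c=f[125:195,280:330]
c=cv2.convertScaleAbs(c,alpha=1.6,beta=10)
cv2.imwrite('pics/side6.png',cv2.resize(c,None,fx=8,fy=8,interpolation=cv2.INTER_NEAREST))
"
```

```text
clock 4.325 pos [ 0.5339 -0.2095  0.0818] F [0.2255 0.1229 0.3141] w 0.0856578813581374 j [ 0.3695  0.452  -0.1339  1.9003  0.0839  0.7914 -1.5281]
world d [ 0.0016 -0.0005  0.0232] tool d [ 0.0018  0.0002 -0.0232] dr total [ 0.0915 -0.1774  0.0552]
```

View pics/side6.png

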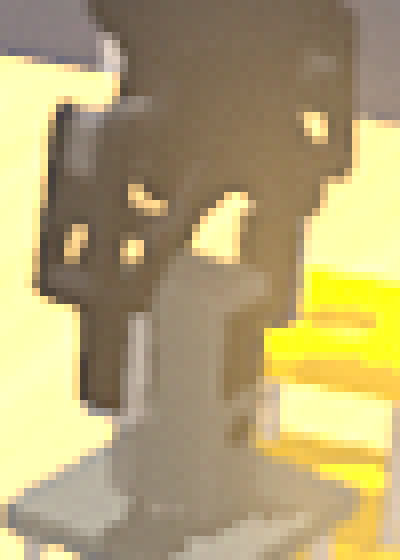

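{"op": "drive_tool", "data": {
  "commands": [
    {"linear":[0,0,0],"dr":[0,0,0],"jaw":0.4},
    {"linear":[0,0,0],"dr":[0,0,0],"jaw":0.55},
    {"linear":[0,0,0],"dr":[0,0,0],"jaw":0.7},
    {"linear":[0,0,0],"dr":[0,0,0],"jaw":0.85},
    {"linear":[0,0,0],"dr":[0,0,0],"jaw":1},
    {"linear":[0,0,0],"dr":[0,0,0],"jaw":1}
  ],
  "force": 45
}}

```text
clock: 5.12
tcp_pos: [0.5341, -0.2102, 0.0822]
orientation: [3.13, -0.232, 0.006]
contact_force: [0.0, -0.5, -0.3]
grip_width: 0.0297
```

```bash
python3 -c "
from h import *
import cv2
plan(np.array([.5355,-.210,.105]),down(np.radians(-8.5)),0)
f=viewer.grab_frame('side')[...,::-1].copy()
c=f[125:195,280:330]
c=cv2.convertScaleAbs(c,alpha=1.6,beta=10)
cv2.imwrite('pics/side7.png',cv2.resize(c,None,fx=8,fy=8,interpolation=cv2.INTER_NEAREST))
"
```

```text
clock 5.125 pos [ 0.5341 -0.2102  0.0822] F [ 0.0092 -0.5406 -0.3039] w 0.02974901237564495 j [ 0.3698  0.4514 -0.1334  1.8998  0.0842  0.7914 -1.5281]
world d [0.0014 0.0002 0.0228] tool d [ 0.0015 -0.0003 -0.0228] dr total [ 0.1287 -0.2309  0.0261]
```

View pics/side7.png

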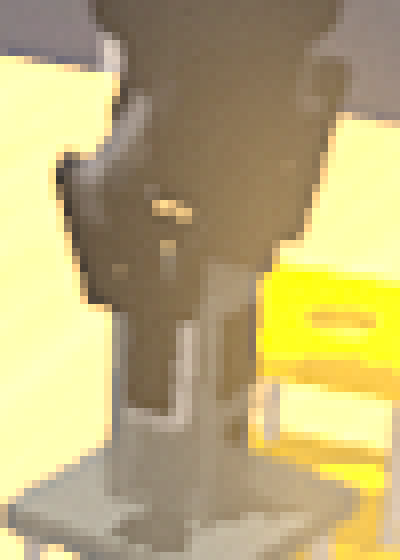

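{"op": "drive_tool", "data": {
  "commands": [
    {"linear":[0,0,-0.01],"dr":[0,0,0],"jaw":1},
    {"linear":[0,0,-0.02],"dr":[0,0,0],"jaw":1},
    {"linear":[0,0,-0.03],"dr":[0,0,0],"jaw":1},
    {"linear":[0,0,-0.035],"dr":[0,0,0],"jaw":1},
    {"linear":[0,0,-0.04],"dr":[0,0,0],"jaw":1},
    {"linear":[0,0,-0.04],"dr":[0,0,0],"jaw":1},
    {"linear":[0,0,-0.025],"dr":[0,0,0],"jaw":1},
    {"linear":[0,0,0],"dr":[0,0,0],"jaw":1}
  ]
}}

```text
clock: 6.18
tcp_pos: [0.5318, -0.2079, 0.2912]
orientation: [3.132, -0.23, 0.004]
contact_force: [1.2, 0.2, -2.5]
grip_width: 0.0293
```

```bash
python3 -c "
from h import *
import cv2
d=np.load('spot.npz');n=d['R'][:,2];X=d['p'][:3];print(X,n)
plan(np.array([.5341,-.210,.3]),down(np.radians(-8.5)),0)
f=viewer.grab_frame('side')[...,::-1].copy()
cv2.imwrite('pics/side8.png',cv2.resize(f[60:220,230:390],None,fx=3.7,fy=3.7,interpolation=cv2.INTER_CUBIC))
f=viewer.grab_frame('top')[...,::-1].copy()
cv2.imwrite('pics/top8.png',f)
"
```

```text
[0.5403 0.2658 0.1401] [-0.3834 -0.0764  0.9204]
clock 6.175 pos [ 0.5318 -0.2079  0.2912] F [ 1.2387  0.1688 -2.4969] w 0.029301426772152105 j [ 0.3795  0.2361 -0.1407  1.6866  0.0353  1.2189 -1.4869]
world d [ 0.0023 -0.0021  0.0088] tool d [ 0.0026  0.0017 -0.0088] dr total [ 0.0319 -0.1352  0.0929]
```

View pics/side8.png

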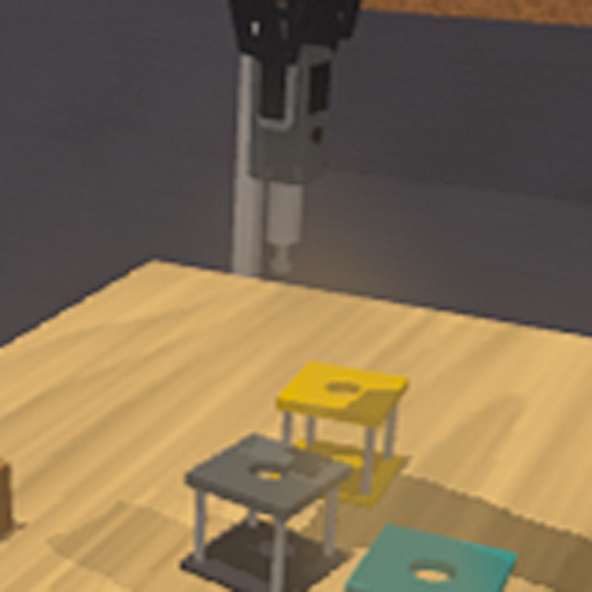

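View pics/top8.png

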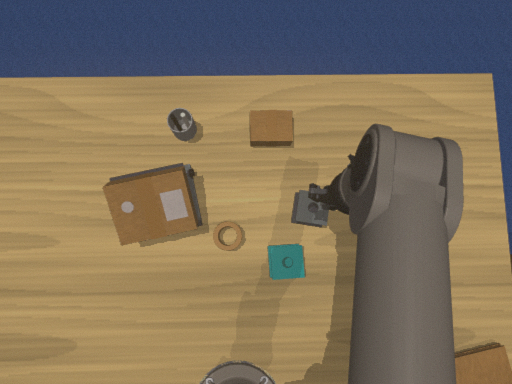

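```bash
python3 -c "
from h import *
u=up((282,272),3.7,(230,60));print(u, proj('side',[[.532,-.209,z] for z in(.209,.219,.229,.239)]))
print(onz('side',u,.229))
"
```

```text
[305.8514 133.1486] [[305.5727 140.5189]
 [305.8022 136.608 ]
 [306.0341 132.6542]
 [306.2687 128.6569]]
[ 0.5309 -0.2054  0.229 ]
```

```bash
cat >> h.py <<'E'
XS=np.array([.5403,.266,.1405]);TILT=.397;YAW=.195
RF=Ro.from_euler('ZY',[YAW,-TILT]).as_matrix();N=RF[:,2]
RT=np.c_[RF[:,0],-RF[:,1],-N]
def tgt(h,L=.062): return XS+N*(L+h)
E
python3 -c "
from h import *
print(N,tgt(.06));plan(tgt(.06),RT,16)"
```

```text
[-0.3793 -0.0749  0.9222] [0.494  0.2569 0.253 ]
clock 6.275 pos [ 0.5304 -0.2077  0.2884] F [ 0.35   -0.0019 -1.7605] w 0.02948330747887302 j [ 0.3795  0.2384 -0.1405  1.69    0.0355  1.218  -1.487 ]
world d [-0.0364  0.4645 -0.0354] tool d [-0.1038 -0.4542  0.0356] dr total [  3.8645  22.6584 -19.3285]
[-0.0065 -0.0284  0.0022] [ 0.24  1.42 -1.21]
[-0.0059 -0.0285  0.0022] [ 0.24  1.42 -1.21]
[-0.0054 -0.0286  0.0022] [ 0.24  1.42 -1.21]
[-0.0048 -0.0287  0.0022] [ 0.24  1.42 -1.21]
[-0.0043 -0.0288  0.0022] [ 0.24  1.42 -1.21]
[-0.0037 -0.0289  0.0022] [ 0.24  1.42 -1.21]
[-0.0032 -0.0289  0.0022] [ 0.24  1.42 -1.21]
[-0.0026 -0.029   0.0023] [ 0.24  1.42 -1.21]
[-0.0021 -0.029   0.0023] [ 0.24  1.42 -1.21]
[-0.0015 -0.0291  0.0024] [ 0.24  1.42 -1.21]
[-0.001  -0.0291  0.0025] [ 0.24  1.42 -1.21]
[-0.0004 -0.0291  0.0026] [ 0.24  1.42 -1.21]
[ 0.0001 -0.0291  0.0027] [ 0.24  1.42 -1.21]
[ 0.0007 -0.0291  0.0029] [ 0.24  1.42 -1.21]
[ 0.0012 -0.029   0.003 ] [ 0.24  1.42 -1.21]
[ 0.0017 -0.029   0.0032] [ 0.24  1.42 -1.21]
```

{"op": "drive_tool", "data": {
  "commands": [
    {"linear":[-0.0065,-0.028,0],"dr":[0.24,1.4,-1.2],"jaw":1},
    {"linear":[-0.006,-0.028,0],"dr":[0.24,1.4,-1.2],"jaw":1},
    {"linear":[-0.0054,-0.029,0],"dr":[0.24,1.4,-1.2],"jaw":1},
    {"linear":[-0.005,-0.029,0],"dr":[0.24,1.4,-1.2],"jaw":1},
    {"linear":[-0.0043,-0.029,0],"dr":[0.24,1.4,-1.2],"jaw":1},
    {"linear":[-0.0037,-0.029,0],"dr":[0.24,1.4,-1.2],"jaw":1},
    {"linear":[-0.0032,-0.029,0],"dr":[0.24,1.4,-1.2],"jaw":1},
    {"linear":[-0.0026,-0.029,0.001],"dr":[0.24,1.4,-1.2],"jaw":1}
  ]
}}

```text
clock: 7.28
tcp_pos: [0.5018, 0.0318, 0.274]
orientation: [-3.106, -0.036, -0.279]
contact_force: [0.6, -0.3, -1.4]
grip_width: 0.0294
```

```bash
python3 -c "
from h import *
plan(tgt(.06),RT,8)"
```

```text
clock 7.275 pos [0.5018 0.0318 0.274 ] F [ 0.6439 -0.3257 -1.3903] w 0.029391539823170935 j [ 0.1509  0.0317 -0.3495  1.9787  0.0256  0.953  -1.7579]
world d [-0.0078  0.2251 -0.021 ] tool d [-0.0067 -0.2247  0.025 ] dr total [ 1.6059 12.3389 -9.6938]
[-0.0008 -0.0281  0.0031] [ 0.2   1.54 -1.21]
[-0.0003 -0.0281  0.0032] [ 0.2   1.54 -1.21]
[ 0.0002 -0.0281  0.0033] [ 0.2   1.54 -1.21]
[ 0.0007 -0.0281  0.0034] [ 0.2   1.54 -1.21]
[ 0.0012 -0.028   0.0035] [ 0.2   1.54 -1.21]
[ 0.0017 -0.028   0.0037] [ 0.2   1.54 -1.21]
[ 0.0022 -0.0279  0.0038] [ 0.2   1.54 -1.21]
[ 0.0027 -0.0279  0.004 ] [ 0.2   1.54 -1.21]
```

{"op": "drive_tool", "data": {
  "commands": [
    {"linear":[-0.0008,-0.028,0.001],"dr":[0.2,1.5,-1.2],"jaw":1},
    {"linear":[-0.0003,-0.028,0.002],"dr":[0.2,1.5,-1.2],"jaw":1},
    {"linear":[0,-0.028,0.002],"dr":[0.2,1.5,-1.2],"jaw":1},
    {"linear":[0.0007,-0.028,0.002],"dr":[0.2,1.5,-1.2],"jaw":1},
    {"linear":[0.0012,-0.028,0.002],"dr":[0.2,1.5,-1.2],"jaw":1},
    {"linear":[0.0017,-0.026,0.003],"dr":[0.2,1.5,-1.2],"jaw":1},
    {"linear":[0.0022,-0.022,0.003],"dr":[0.2,1.5,-1.2],"jaw":1},
    {"linear":[0,0,0],"dr":[0,0,0],"jaw":1}
  ]
}}

```text
clock: 8.28
tcp_pos: [0.4833, 0.2304, 0.2553]
orientation: [-3.041, -0.283, -0.55]
contact_force: [0.0, -0.7, -3.1]
grip_width: 0.0296
```

```bash
python3 -c "
from h import *
plan(tgt(.06),RT,2)"
```

```text
clock 8.275 pos [0.4833 0.2304 0.2553] F [ 0.0484 -0.7288 -3.1454] w 0.029564902435771617 j [-0.0964  0.0359 -0.5761  2.0631  0.2658  0.7431 -2.2227]
world d [ 0.0107  0.0264 -0.0023] tool d [ 0.0136 -0.024   0.0077] dr total [-0.0952  2.2109 -0.5537]
[ 0.0068 -0.012   0.0038] [-0.05  1.11 -0.28]
[ 0.0068 -0.012   0.004 ] [-0.05  1.11 -0.28]
```

{"op": "drive_tool", "data": {
  "commands": [
    {"linear":[0.0068,-0.012,0.0038],"dr":[0,1.1,-0.3],"jaw":1},
    {"linear":[0.0068,-0.012,0.004],"dr":[0,1.1,-0.3],"jaw":1},
    {"linear":[0,0,0],"dr":[0,0,0],"jaw":1},
    {"linear":[0,0,0],"dr":[0,0,0],"jaw":1}
  ]
}}

```text
clock: 8.78
tcp_pos: [0.493, 0.2529, 0.2502]
orientation: [-3.033, -0.292, -0.601]
contact_force: [-0.3, -0.6, -1.8]
grip_width: 0.0298
```

```bash
python3 -c "
from h import *
import cv2
plan(tgt(.06),RT,0)
for n in('side','top'):
  f=viewer.grab_frame(n)[...,::-1].copy();cv2.imwrite(f'pics/{n}9.png',f)
  c=f[150:330,70:270] if n=='side' else f[140:260,80:230]
  k=3.2 if n=='side' else 5
  cv2.imwrite(f'pics/{n}9z.png',cv2.resize(c,None,fx=k,fy=k,interpolation=cv2.INTER_CUBIC))
plan(tgt(.06),RT,0)
"
```

```text
clock 8.775 pos [0.493  0.2529 0.2502] F [-0.2558 -0.556  -1.8357] w 0.029787995250574816 j [-0.1357  0.0686 -0.5924  2.0559  0.3582  0.718  -2.3334]
world d [0.001  0.004  0.0028] tool d [ 0.0027 -0.0037 -0.0019] dr total [ 0.1378  0.3399 -0.1332]
clock 8.875 pos [0.4932 0.2531 0.2505] F [ 0.7461  0.3492 -1.0162] w 0.029313240354256722 j [-0.1356  0.0685 -0.5926  2.0557  0.3586  0.7177 -2.3339]
world d [0.0008 0.0038 0.0025] tool d [ 0.0024 -0.0035 -0.0018] dr total [ 0.1264  0.2988 -0.1413]
```

View pics/side9z.png

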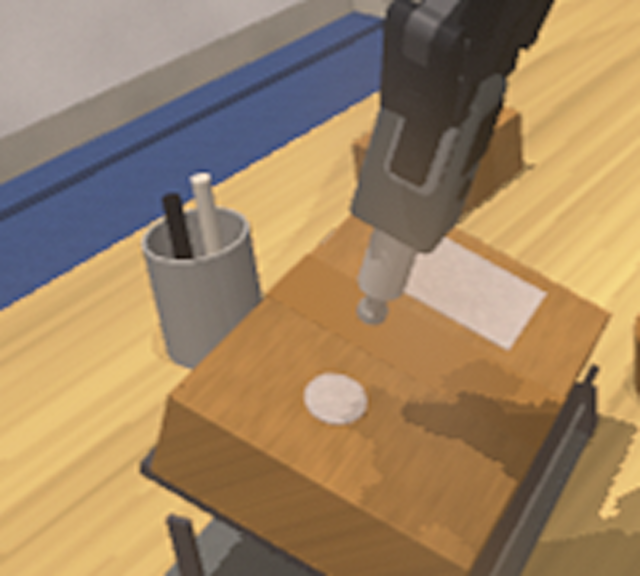

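View pics/top9z.png

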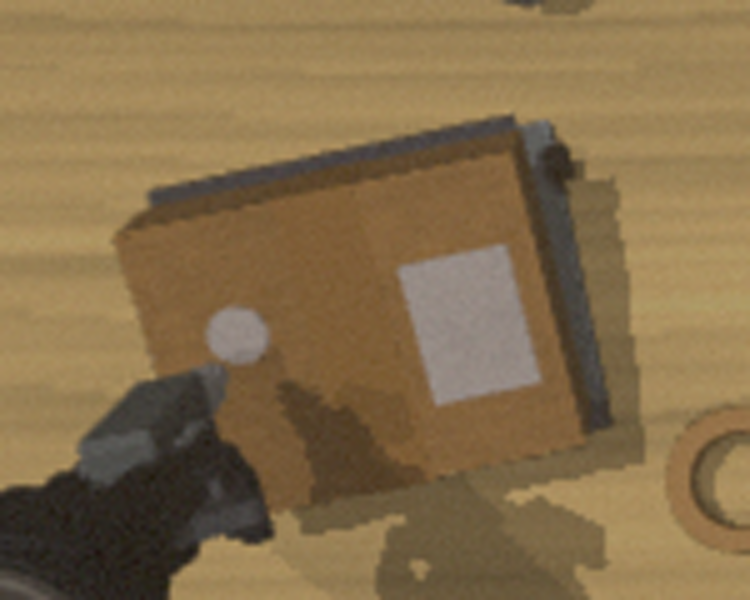

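```bash
python3 -c "
from h import *
import cv2
o=monitor.get_obs();R=Ro.from_rotvec(o['orientation']).as_matrix();p=o['tcp_pos']
print('gz',-R[:,2],'N',N)
for L in(-.078,.002,.04,.062):
  q=p+R[:,2]*L;print(L,q,proj('side',q),proj('top',q))
s=cv2.imread('pics/side9.png');t=cv2.imread('pics/top9.png')
cv2.imwrite('pics/s9a.png',cv2.resize(cv2.convertScaleAbs(s[185:285,160:230],alpha=1.3),None,fx=6,fy=6,interpolation=cv2.INTER_CUBIC))
cv2.imwrite('pics/t9a.png',cv2.resize(cv2.convertScaleAbs(t[190:250,90:150],alpha=1.8),None,fx=9,fy=9,interpolation=cv2.INTER_CUBIC))
"
```

```text
gz [-0.375  -0.0718  0.9242] N [-0.3793 -0.0749  0.9222]
-0.078 [0.4639 0.2475 0.3226] [[213.3833 172.8867]] [[106.6648 237.5616]]
0.002 [0.4939 0.2532 0.2486] [[196.7478 218.8745]] [[117.121  223.7895]]
0.04 [0.5082 0.256  0.2135] [[189.8466 237.9523]] [[121.4141 218.135 ]]
0.062 [0.5165 0.2575 0.1932] [[186.1026 248.3025]] [[123.7324 215.0816]]
```

View pics/s9a.png

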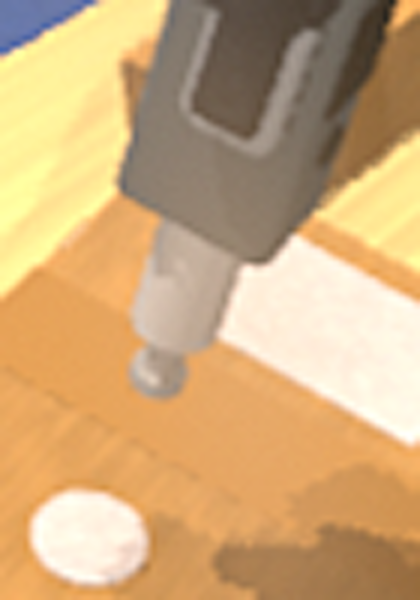

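View pics/t9a.png

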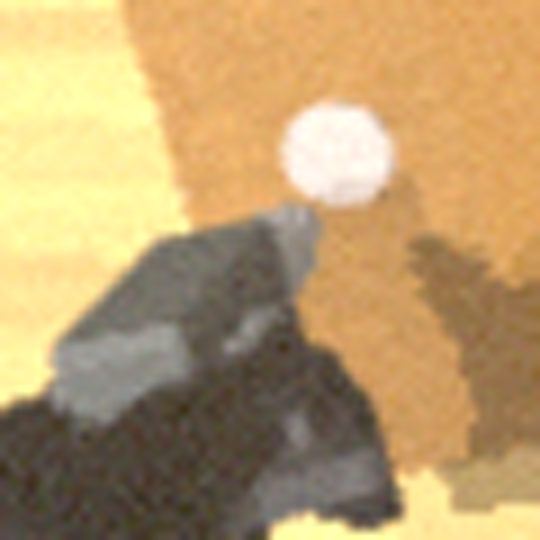

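```bash
cat >> h.py <<'E'
def rel():
    o=monitor.get_obs();R=Ro.from_rotvec(o['orientation']).as_matrix();f=o['tcp_pos']+R[:,2]*.062
    print("foot in face frame mm",RF.T@(f-XS)*1000)
def avgF(k):
    F=[]
    for i in range(k):
        viewer.grab_frame('side');F.append(monitor.get_obs()['contact_force'])
    F=np.array(F);print("F avg",F.mean(0),"std",F.std(0)/np.sqrt(k),"along N",F.mean(0)@N)
E
python3 -c "
from h import *
rel();avgF(12);plan(tgt(.015),RT,3)"
```

```text
foot in face frame mm [-2.7169 -3.67   58.269 ]
F avg [ 0.0564  0.1891 -2.003 ] std [0.1519 0.1249 0.1545] along N -1.882771691427264
clock 9.475 pos [0.4932 0.2542 0.2507] F [ 0.1656 -0.1034 -2.1496] w 0.029803970359500467 j [-0.1366  0.0689 -0.5936  2.0551  0.3594  0.7174 -2.3348]
world d [ 0.0179  0.006  -0.0392] tool d [ 0.0023 -0.0025  0.0434] dr total [ 0.0735  0.2569 -0.0702]
[ 0.0008 -0.0008  0.0145] [ 0.02  0.09 -0.02]
[ 0.0008 -0.0008  0.0145] [ 0.02  0.09 -0.02]
[ 0.0007 -0.0008  0.0145] [ 0.02  0.09 -0.02]
```

{"op": "drive_tool", "data": {
  "commands": [
    {"linear":[0.001,-0.001,0.014],"dr":[0,0.1,0],"jaw":1},
    {"linear":[0.001,-0.001,0.014],"dr":[0,0.1,0],"jaw":1},
    {"linear":[0.001,-0.001,0.014],"dr":[0,0.1,0],"jaw":1},
    {"linear":[0,0,0],"dr":[0,0,0],"jaw":1},
    {"linear":[0,0,0],"dr":[0,0,0],"jaw":1}
  ]
}}

```text
clock: 10.1
tcp_pos: [0.512, 0.261, 0.2092]
orientation: [-3.03, -0.294, -0.608]
contact_force: [0.0, 0.7, -1.8]
grip_width: 0.0298
```

```bash
python3 -c "
from h import *
import cv2
rel();plan(tgt(.015),RT,0)
s=viewer.grab_frame('side')[...,::-1];t=viewer.grab_frame('top')[...,::-1]
cv2.imwrite('pics/s10.png',s);cv2.imwrite('pics/t10.png',t)
cv2.imwrite('pics/s10a.png',cv2.resize(cv2.convertScaleAbs(s[215:295,140:230],alpha=1.3),None,fx=7,fy=7,interpolation=cv2.INTER_CUBIC))
cv2.imwrite('pics/t10a.png',cv2.resize(cv2.convertScaleAbs(t[180:240,90:150],alpha=1.5),None,fx=9,fy=9,interpolation=cv2.INTER_CUBIC))
o=monitor.get_obs();R=Ro.from_rotvec(o['orientation']).as_matrix();q=o['tcp_pos']+.062*R[:,2]
print(proj('side',q),proj('top',q),proj('side',XS),proj('top',XS));rel()
"
```

```text
foot in face frame mm [ 0.0903  0.5466 12.4871]
clock 10.1 pos [0.512  0.261  0.2092] F [ 0.0274  0.7025 -1.7743] w 0.029774014897882676 j [-0.1678  0.1566 -0.5755  2.0721  0.4812  0.644  -2.4456]
world d [-0.001  -0.0008  0.0023] tool d [-0.0001  0.0006 -0.0025] dr total [ 0.0649  0.0397 -0.0647]
[[175.6481 268.9079]] [[126.1069 208.3595]] [[174.0341 274.1312]] [[127.5036 206.8742]]
foot in face frame mm [ 0.3042  0.4427 12.8076]
```

View pics/s10a.png

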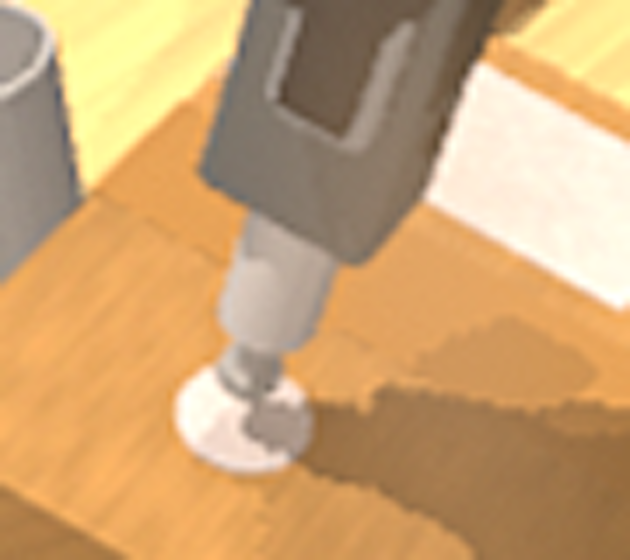

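View pics/t10a.png

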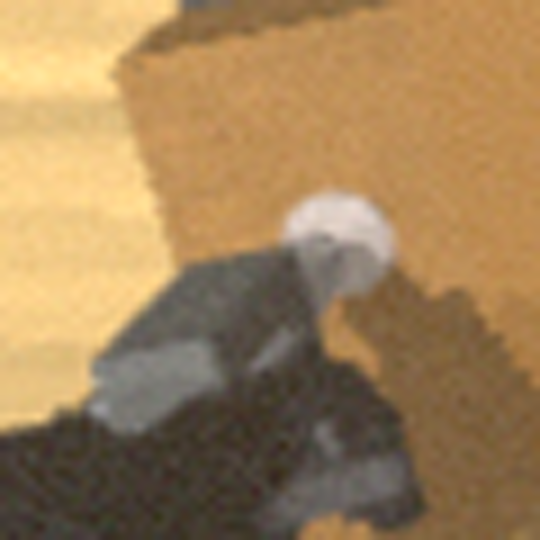

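{"op": "drive_tool", "data": {
  "commands": [
    {"linear":[0,0.0005,0.005],"dr":[0,0,0],"jaw":1},
    {"linear":[0,0,0.003],"dr":[0,0,0],"jaw":1},
    {"linear":[0,0,0],"dr":[0,0,0],"jaw":1},
    {"linear":[0,0,0],"dr":[0,0,0],"jaw":1}
  ]
}}

```text
clock: 10.7
tcp_pos: [0.5158, 0.2611, 0.2027]
orientation: [-3.029, -0.293, -0.612]
contact_force: [0.2, -0.0, -1.9]
grip_width: 0.0293
```

```bash
python3 -c "
from h import *
rel();avgF(12);rel();plan(tgt(0),RT,0)"
```

```text
foot in face frame mm [ 1.1179 -0.1111  5.0412]
F avg [ 0.1776 -0.0101 -2.2011] std [0.1581 0.1229 0.149 ] along N -2.096578982653076
foot in face frame mm [ 1.0504 -0.1291  4.9904]
clock 11.3 pos [0.5158 0.2611 0.2027] F [ 0.0372 -0.3786 -1.8404] w 0.029554766067124955 j [-0.173   0.17   -0.5691  2.0752  0.5024  0.6305 -2.4632]
world d [ 0.001   0.0003 -0.005 ] tool d [-0.001  -0.0001  0.005 ] dr total [ 0.0675 -0.0857 -0.0936]
```

Baseline along N about -2.0 N. Down 5 mm to expected contact.

{"op": "drive_tool", "data": {
  "commands": [
    {"linear":[-0.0008,0,0.0025],"dr":[0,0,0],"jaw":1},
    {"linear":[0,0,0.0025],"dr":[0,0,0],"jaw":1},
    {"linear":[0,0,0.002],"dr":[0,0,0],"jaw":1},
    {"linear":[0,0,0],"dr":[0,0,0],"jaw":1},
    {"linear":[0,0,0],"dr":[0,0,0],"jaw":1}
  ]
}}

```text
clock: 11.92
tcp_pos: [0.5179, 0.2615, 0.1953]
orientation: [-3.029, -0.293, -0.612]
contact_force: [-0.7, -0.8, -1.2]
grip_width: 0.0293
```

```bash
python3 -c "
from h import *
rel();avgF(16);rel();plan(tgt(-.006),RT,0)"
```

```text
foot in face frame mm [ 0.1984 -0.1654 -2.603 ]
F avg [ 0.0798 -0.0022 -1.443 ] std [0.101  0.148  0.1059] along N -1.3608740452595216
foot in face frame mm [ 0.2232 -0.1619 -2.5938]
clock 12.725 pos [0.5179 0.2615 0.1953] F [ 0.0242  0.0986 -1.8239] w 0.029516122454374537 j [-0.1796  0.1833 -0.5631  2.0795  0.5226  0.6181 -2.4818]
world d [ 0.0012  0.0003 -0.0032] tool d [-0.0001 -0.0001  0.0034] dr total [ 0.0674 -0.0839 -0.0962]
```

{"op": "drive_tool", "data": {
  "commands": [
    {"linear":[0,0,0.0015],"dr":[0,0,0],"jaw":1},
    {"linear":[0,0,0.0015],"dr":[0,0,0],"jaw":1},
    {"linear":[0,0,0],"dr":[0,0,0],"jaw":1},
    {"linear":[0,0,0],"dr":[0,0,0],"jaw":1}
  ]
}}

```text
clock: 13.22
tcp_pos: [0.5191, 0.2617, 0.1925]
orientation: [-3.029, -0.293, -0.612]
contact_force: [-1.4, -1.4, -0.6]
grip_width: 0.0299
```

```bash
python3 -c "
from h import *
import cv2
rel();avgF(20);rel();plan(tgt(-.0075),RT,0)
s=viewer.grab_frame('side')[...,::-1];t=viewer.grab_frame('top')[...,::-1]
cv2.imwrite('pics/s11.png',s);cv2.imwrite('pics/t11.png',t)
cv2.imwrite('pics/s11a.png',cv2.resize(cv2.convertScaleAbs(s[225:295,140:220],alpha=1.3),None,fx=8,fy=8,interpolation=cv2.INTER_CUBIC))
cv2.imwrite('pics/t11a.png',cv2.resize(cv2.convertScaleAbs(t[180:240,90:150],alpha=1.5),None,fx=9,fy=9,interpolation=cv2.INTER_CUBIC))
"
```

```text
foot in face frame mm [ 0.2353 -0.1789 -5.6348]
F avg [-1.1545 -0.6997  0.0771] std [0.0996 0.1277 0.0873] along N 0.5614954243593651
foot in face frame mm [ 0.2208 -0.1348 -5.6769]
clock 14.225 pos [0.5191 0.2618 0.1925] F [-2.0002 -1.2813  0.2011] w 0.029521354142057463 j [-0.1825  0.1891 -0.5603  2.0804  0.531   0.6136 -2.4892]
world d [ 0.0006  0.0002 -0.0017] tool d [-0.0001 -0.0001  0.0018] dr total [ 0.0749 -0.0862 -0.0885]
```

View pics/s11a.png

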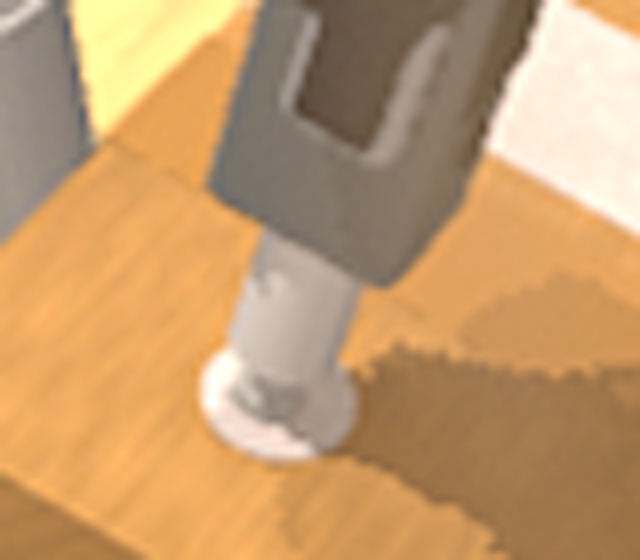

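View pics/t11a.png

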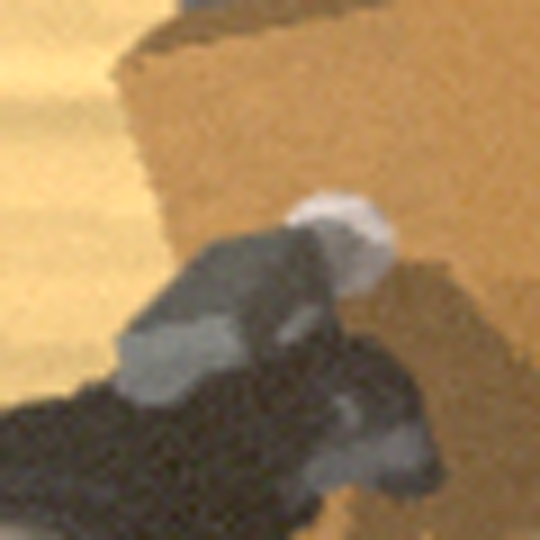

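{"op": "drive_tool", "data": {
  "commands": [
    {"linear":[0,0,0.001],"dr":[0,0,0],"jaw":1},
    {"linear":[0,0,0.0008],"dr":[0,0,0],"jaw":1},
    {"linear":[0,0,0],"dr":[0,0,0],"jaw":1},
    {"linear":[0,0,0],"dr":[0,0,0],"jaw":1}
  ]
}}

```text
clock: 14.82
tcp_pos: [0.5198, 0.2619, 0.1909]
orientation: [-3.029, -0.293, -0.612]
contact_force: [-1.9, -0.6, 2.1]
grip_width: 0.0298
```

```bash
python3 -c "
from h import *
import cv2
rel();avgF(30);rel();plan(tgt(-.0075),RT,0)
s=viewer.grab_frame('side')[...,::-1];t=viewer.grab_frame('top')[...,::-1]
cv2.imwrite('pics/s12.png',s);cv2.imwrite('pics/t12.png',t)
cv2.imwrite('pics/s12a.png',cv2.resize(cv2.convertScaleAbs(s[195:295,130:240],alpha=1.3),None,fx=6,fy=6,interpolation=cv2.INTER_CUBIC))
d=np.abs(s.astype(int)-cv2.imread('pics/side0.png')).max(2)
for n,i in(('side',s),('top',t)):
  a=cv2.imread(f'pics/{n}0.png').astype(int)
  if n=='top': print('corner diff', np.abs(i[160:250,160:205].astype(int)-a[160:250,160:205]).mean())
  else: print('label diff', np.abs(i[218:262,190:245].astype(int)-a[218:262,190:245]).mean())
"
```

```text
foot in face frame mm [ 0.2872 -0.1217 -7.4588]
F avg [-2.0239 -0.8184  0.8309] std [0.0853 0.0783 0.0856] along N 1.5953123320672162
foot in face frame mm [ 0.2222 -0.1702 -7.5415]
clock 16.325 pos [0.5198 0.2619 0.1908] F [-2.5611 -0.558   0.853 ] w 0.029209908240712495 j [-0.1842  0.1926 -0.5586  2.0809  0.5361  0.6109 -2.4937]
world d [-0.0001  0.0001 -0.    ] tool d [-0.0001 -0.0001 -0.    ] dr total [ 0.0812 -0.0862 -0.0902]
label diff 21.694214876033058
corner diff 9.113004115226337
```

View pics/s12a.png

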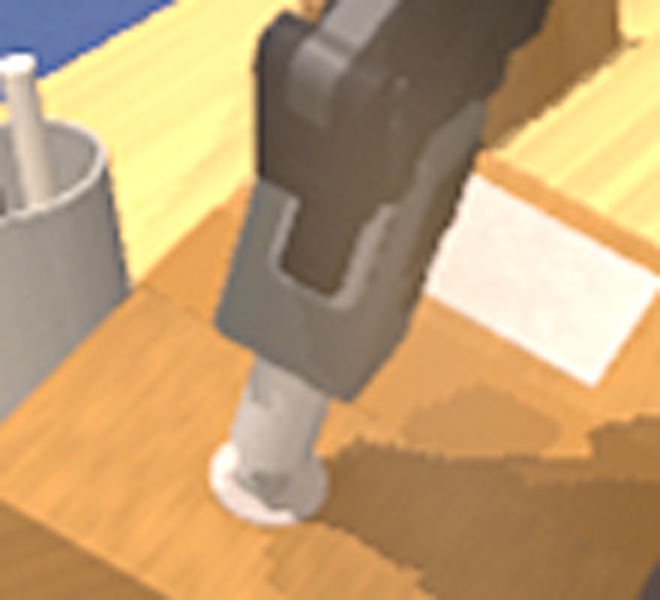

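View pics/t12.png

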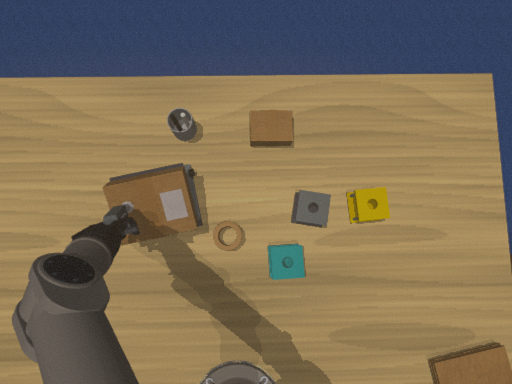

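```bash
python3 -c "
from h import *
import cv2
o=monitor.get_obs();R=Ro.from_rotvec(o['orientation']).as_matrix();p=o['tcp_pos']
print('angle to N deg',np.degrees(np.arccos(-R[:,2]@N)))
for b in(-.02,.02):
  for a in(-.015,.015): print(b,a,(proj('side',p+R@[b,a,.002])-[130,195]+.5)*6-.5,(proj('side',p+R@[b,a,-.058])-[130,195]+.5)*6-.5)
s0=cv2.imread('pics/side0.png');s=cv2.imread('pics/s12.png');t0=cv2.imread('pics/top0.png');t=cv2.imread('pics/t12.png')
def lab(im,b):
  x0,y0,x1,y1=b;h=cv2.cvtColor(im[y0:y1,x0:x1],cv2.COLOR_BGR2HSV);m=((h[...,1]<70)&(h[...,2]>110)).astype(np.uint8)
  n,l,st,c=cv2.connectedComponentsWithStats(m);i=1+np.argmax(st[1:,4]);return c[i],st[i]
for a in(t0,t):print(lab(a,(155,180,192,225)))
# image shift of the carton's top-view patch
g=lambda i,r:np.float32(cv2.cvtColor(i,cv2.COLOR_BGR2GRAY)[r[1]:r[3],r[0]:r[2]])
print(cv2.phaseCorrelate(g(t0,(145,160,195,225)),g(t,(145,160,195,225))))
for nm,r in(('near-left side edge',(115,275,200,355)),):print(nm,cv2.phaseCorrelate(g(s0,r),g(s,r)))
cv2.imwrite('pics/cmp.png',cv2.resize(np.hstack([s0[200:360,110:270],s[200:360,110:270]]),None,fx=2.4,fy=2.4,interpolation=cv2.INTER_CUBIC))
"
```

```text
angle to N deg 0.11986482199055501
-0.02 -0.015 [[356.0998 419.1842]] [[424.6337 245.057 ]]
-0.02 0.015 [[414.8942 345.3383]] [[483.9062 174.9531]]
0.02 -0.015 [[212.6049 336.2065]] [[270.8362 157.5717]]
0.02 0.015 [[277.6443 266.625 ]] [[337.2626  92.207 ]]
(array([18.521 , 24.3722]), array([  5,   9,  28,  32, 618], dtype=int32))
(array([18.6214, 24.4121]), array([  5,   9,  28,  32, 626], dtype=int32))
((-0.11933310025347765, -0.042313944298328465), 0.9163557240035799)
near-left side edge ((0.04861271827278557, -0.010014384276175292), 0.9550735322634379)
```

View pics/cmp.png

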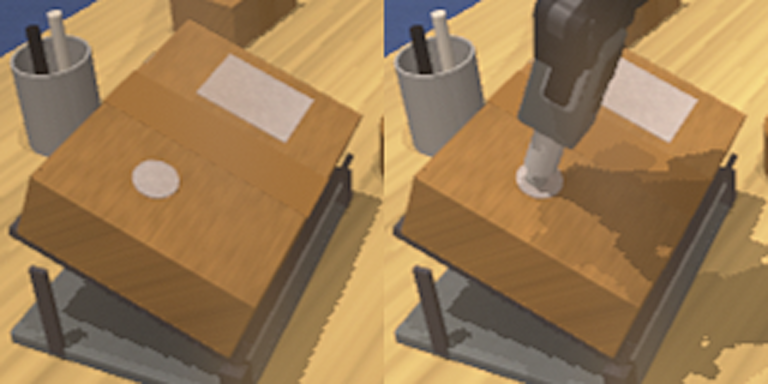

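```bash
cat > e.py <<'E'
from h import *
import cv2
s=cv2.imread('pics/s12.png');t=cv2.imread('pics/t12.png')
a=cv2.resize(cv2.convertScaleAbs(s[215:283,155:210],alpha=1.8,beta=10),None,fx=8,fy=8,interpolation=cv2.INTER_CUBIC)
b=cv2.resize(cv2.convertScaleAbs(cv2.imread('pics/side9.png')[190:258,165:220],alpha=1.8,beta=10),None,fx=8,fy=8,interpolation=cv2.INTER_CUBIC)
c=lambda q,o:tuple(int(v) for v in (np.ravel(q)-o+.5)*8-.5)
o=monitor.get_obs();R=Ro.from_rotvec(o['orientation']).as_matrix();p=o['tcp_pos']
def dr(im,p,R,off,foot):
    for x,y in((-.02,-.015),(.02,-.015),(-.02,.015)):
        cv2.line(im,c(proj('side',p+R@[x,y,.002]),off),c(proj('side',p+R@[x,y,-.058]),off),(0,0,255),1)
    cv2.line(im,c(proj('side',p+R@[-.02,-.015,.002]),off),c(proj('side',p+R@[.02,-.015,.002]),off),(0,0,255),1)
    cv2.line(im,c(proj('side',p+R@[0,0,foot]),off),c(proj('side',p+R@[0,0,.002]),off),(255,0,0),1)
    for L in(.042,foot):
        q=[c(proj('side',p+R@[(.011 if L==.042 else .007)*np.cos(k),(.011 if L==.042 else .007)*np.sin(k),L]),off) for k in np.linspace(0,6.3,30)]
        cv2.polylines(im,[np.array(q)],True,(0,255,0),1)
dr(a,p,R,[155,215],.056)
R9=Ro.from_rotvec([-3.033,-.292,-.601]).as_matrix();dr(b,np.array([.4932,.2530,.2504]),R9,[165,190],.062)
cv2.imwrite('pics/e.png',np.hstack([b,a])[:560,:800])
E
python3 e.py
```

```text
(no output)
```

View pics/e.png

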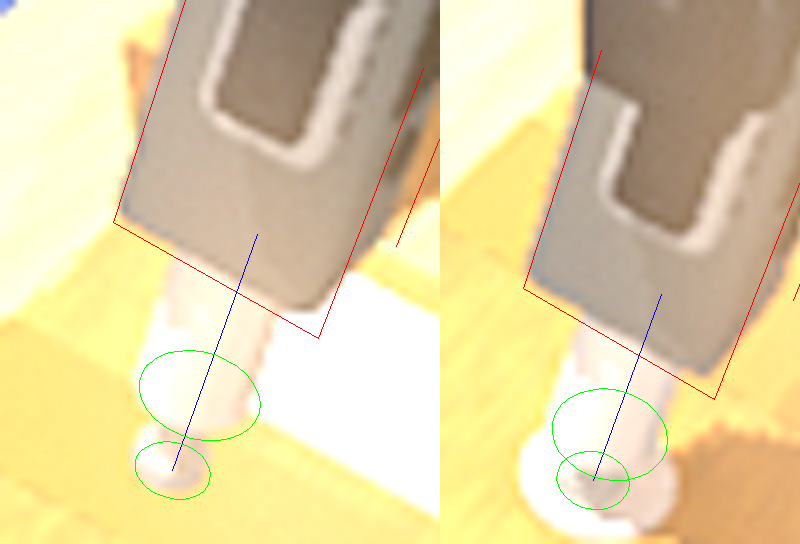

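```bash
cat > f.py <<'E'
from h import *
import cv2
o=monitor.get_obs();Rn=Ro.from_rotvec(o['orientation']).as_matrix()
P={'side9':([.4932,.2530,.2504],[-3.033,-.292,-.601]),'s10':([.512,.261,.2094],[-3.03,-.294,-.608]),'s11':([.5191,.2617,.1925],[-3.029,-.293,-.612]),'s12':(o['tcp_pos'],o['orientation'])}
for k,(p,r) in P.items():
    p=np.array(p);R=Ro.from_rotvec(r).as_matrix();im=cv2.GaussianBlur(cv2.imread(f'pics/{k}.png').astype(np.float32),(0,0),.7)
    for nm,(x,y),Ls in(('handle left',(.02,-.015),(-.022,-.006)),('nose left',(.011*.866,-.011*.5),(.012,.034)),('nose right',(-.011*.866,.011*.5),(.012,.034))):
        # exact silhouette of nose: choose azimuth maximizing |offset|
        if 'nose' in nm:
            ks=np.linspace(0,2*np.pi,361);c=proj('side',[p+R@[.011*np.cos(q),.011*np.sin(q),.02] for q in ks])
            a=proj('side',[p+R@[0,0,.01],p+R@[0,0,.03]]);d=(a[1]-a[0])/np.linalg.norm(a[1]-a[0]);nn=np.array([-d[1],d[0]])
            m=(c-a[0])@nn;q=ks[np.argmax(m)] if 'left' not in nm else ks[np.argmin(m)]
            # left = smaller column
            q1,q2=ks[np.argmax(m)],ks[np.argmin(m)]
            c1=c[np.argmax(m)][0];c2=c[np.argmin(m)][0]
            q=(q1 if c1<c2 else q2) if 'left' in nm else (q2 if c1<c2 else q1)
            x,y=.011*np.cos(q),.011*np.sin(q)
        e=[];ts=np.linspace(*Ls,15)
        A=proj('side',[p+R@[x,y,L] for L in ts]);d=(A[-1]-A[0])/np.linalg.norm(A[-1]-A[0]);nn=np.array([-d[1],d[0]]);nn*=np.sign(nn[0])
        off=np.linspace(-3,3,61)
        for q in A:
            pts=(q+off[:,None]*nn).astype(np.float32)
            v=cv2.remap(im,pts[:,0].reshape(1,-1),pts[:,1].reshape(1,-1),cv2.INTER_CUBIC)[0]
            g=np.linalg.norm(np.gradient(v,axis=0),axis=1);e.append(off[np.argmax(g)])
        e=np.array(e);s=(A-A[0])@d;ok=abs(e-np.median(e))<.8;f=np.polyfit(s[ok],e[ok],1)
        print(k,nm,'offset px %.2f slope deg %.1f n %d len %.1f'%(np.median(e),np.degrees(np.arctan(f[0])),ok.sum(),s[-1]))
E
python3 f.py
```

```text
side9 handle left offset px -1.10 slope deg 4.2 n 14 len 9.4
side9 nose left offset px -1.10 slope deg 0.7 n 15 len 11.7
side9 nose right offset px -1.40 slope deg 2.0 n 11 len 11.7
s10 handle left offset px -0.90 slope deg 1.1 n 15 len 8.5
s10 nose left offset px -1.20 slope deg 0.4 n 15 len 10.7
s10 nose right offset px -1.10 slope deg -2.9 n 8 len 10.6
s11 handle left offset px -0.90 slope deg 1.6 n 15 len 8.1
s11 nose left offset px -1.00 slope deg 0.6 n 15 len 10.3
s11 nose right offset px -1.30 slope deg 3.3 n 10 len 10.2
s12 handle left offset px -0.70 slope deg 1.6 n 15 len 8.1
s12 nose left offset px -1.20 slope deg -0.1 n 15 len 10.2
s12 nose right offset px -1.40 slope deg 4.3 n 10 len 10.2
```

```bash
python3 -c "
from h import *
rel();avgF(16);rel();print(monitor.get_obs()['clock'],monitor.get_obs()['grip_width']);job.hand_in()"
```

```text
foot in face frame mm [ 0.2672 -0.1753 -7.5179]
F avg [-2.1259 -0.8351  1.014 ] std [0.1205 0.1685 0.0763] along N 1.8041329481235304
foot in face frame mm [ 0.2526 -0.1524 -7.5152]
17.225 0.02971026571778391
the job is handed in; nothing more can be done
```

I lifted the gauge straight out of its stand, carried it over the other things, and pressed its foot on the round spot. I handed the job in at about 17.2 s while still holding the gauge there.

**Last checks:**
- **Plunger:** the force along the face normal rose 3.6 to 3.8 N over the free-hanging reading, which is about 6.0 to 6.3 mm of the 12 mm travel.
- **Foot on the spot:** by the arm's pose the foot is within about 0.3 mm of the spot's centre. The side picture puts it about 2 mm off, still well inside the 8 mm margin.
- **Square to the face:** the tool axis is within 0.15° of the measured normal, and the gauge's edges lie within about 1 to 2° of the tool axis; the nose's right edge was noisier, up to 4°. Two estimates of the face's tilt differed, 0.392 and 0.402 rad; I used 0.397.
- **Nothing disturbed:** the carton had moved less than about 0.15 px in either view. The other things look where they were in the last pictures; I did not measure each one.

**Checks that disagreed:**
- **Finger height:** in the side view the fingertips looked about 20 to 30 mm higher than the reported tool point. I set the grasp height from the pictures; the foot then appeared within a pixel of where it was expected in the side view.
- **Contact height:** contact came about 1.5 mm deeper than the pictures predicted, so I set the depth by force.
- **Sideways force:** there is a sideways force on the tool of about 1 N besides the push along the normal. I did not correct it.

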